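# Height check of a terrine at the kiln gauge

## Task

Set up the height gauge and check the terrine on it: first turn the black levelling knob until the hinged platform under the bridge bar sits level, then slide the terrine (without lifting it) along the deck under the bar, until its lid knob has come out completely on the other side and the whole terrine stands on the platform. Leave the platform level, and do not disturb the other things on the table.

Things in the scene. Friction and masses are not known exactly. Their poses are not given: they have to be found in the camera images.
- gauge: Wooden height gauge, fixed to the table. Origin on the table under the middle of the bridge bar, z up. The terrine is pushed along the gauge's -y. Deck top 50 mm above the table: fixed infeed from y = +335 to +85 mm, then the hinged metal platform to y = -190 mm, flush with the infeed when level. Rails 8 mm high leave a lane 118 mm wide, centred on x = 0.
- bar_mid (a point): Centre of the square steel bridge bar (16 x 16 mm, 200 mm long along the gauge's x), on gauge x = y = 0, 158 mm above the table; the bar's underside is 150 mm above the table, its top 166 mm. Square 16 mm steel posts at gauge x = +-92 mm carry it.
- platform (a joint): Tilt of the hinged platform, rad: 0 is level, negative when its far end (gauge -y, towards the knob) hangs low. Hinge along the gauge's x at y = +85 mm, at deck height. It starts with the far end 10 to 21 mm low, moves only with the knob and stays where it is put. More than about 1 degree (0.02 rad) either way is not level.
- platform_end (a point): Middle of the upper edge of the platform's far end, 275 mm from the hinge; 50 mm above the table when level.
- screw (a joint): Angle of the black levelling knob in rad, 0 to 3.2, growing clockwise seen from above. Clockwise raises the platform's far end: 0.05 rad of tilt per rad of knob, level at about 2.0. It starts at 0.5 to 1.2. Stiff: about 0.15 N m, and it stays where it is left.
- screw_grip (a point): Grip point of the levelling knob, on its vertical axis, at gauge x = 0, y = -245 mm, 82 mm above the table. The grip is an upright bar 46 mm long, 14 mm thick, from 57 to 89 mm above the table; its length runs along this point's x axis and turns with the knob (along the gauge's x at knob angle 0).
- dish: The terrine: a long fired-clay dish with its lid fixed on, 200 long (along its y) x 100 wide at a rim 52 to 60 mm up, 190 x 92 mm below the rim, 70 mm high to the lid's top, 92 mm to the top of the lid knob; 0.85 kg, more or less. Origin at the centre of its underside, z up. It starts on the infeed deck, its long side along the lane.
- dish_knob (a point): Top of the lid knob (24 mm in diameter) in the middle of the terrine's lid, 92 mm above its underside; it passes 8 mm below the bar when the platform is level.
- mug: Bystander: clay mug, 76 mm wide, 85 mm high; origin under its centre.
- bowl: Bystander: white bowl, 110 mm wide, 50 mm high; origin under its centre.
- bottle: Bystander: white bottle with a cork, 60 mm wide, 150 mm high; origin under its centre.
- brush: Bystander: brush lying on the table on the robot's side of the gauge.
- rib: Bystander: flat wooden potter's rib, 50 x 100 x 6 mm, on the robot's side of the gauge.
- prop: Bystander: pale kiln prop, an upright cylinder 40 mm wide, 70 mm high; origin under its centre.
There are look-alikes about, which are no part of the job. What is shaped like the dish but grey or turquoise is not meant.

How it is judged (in metres and radians):
On the way, in this order (a step that is already met when the one before it is completed fails the run):
1. the platform is turned level while the terrine is still on the near side of the bar (value of joint platform between -0.02 and 0.02 rad and y of dish_knob in the frame of gauge above 0.03 m), for 0.2 s.
2. the terrine's lid knob passes under the bar (y of dish_knob in the frame of gauge between -0.012 and 0.012 m and z of dish_knob in the frame of gauge below 0.152 m and value of joint platform between -0.02 and 0.02 rad).
At the end, for the whole second after the job is handed in: The terrine stands flat and at rest on the platform, its lid knob's axis 19 to 94 mm past the middle of the bar on the far side, within the lane (20 mm either side of its middle), and the platform is level to 0.02 rad (y of dish_knob in the frame of gauge between -0.094 and -0.019 m and x of dish in the frame of gauge between -0.02 and 0.02 m and z of dish in the frame of gauge between 0.04 and 0.06 m and angle between dish's own z axis and vertical below 0.04 rad and value of joint platform between -0.02 and 0.02 rad and linear speed of dish below 0.02 m/s); the robot touches nothing.
It fails at once if the terrine is lifted (20 mm) or tipped (0.2 rad) (z of dish in the frame of gauge above 0.07 m or angle between dish's own z axis and vertical above 0.2 rad).
It fails at once if a bystander is moved more than 30 mm (distance of any of mug, bowl, bottle, brush, rib, prop from where it was at the start of the episode above 0.03 m).
It also fails if it takes over 61 s, if anything falls off the work surface, if the arm or the gripper's body presses on something with over 40 N, if the wrist force passes 120 N, or if a joint passes its speed limit or range.

## Robot

A 6-joint arm with a two-finger parallel gripper is mounted at the origin on the work surface. World frame = base frame: x ahead of the robot, y to its left, z up, the work surface at z = 0. Lengths are in mm, angles in rad, forces in N, time in s.
With the tool pointing down it reaches from about 275 to 1000 mm from the base axis. Payload 8.4 kg.
Tool frame: the origin (TCP) lies midway between the tips of the shut fingers; the grasp point (between the pads) lies 19 mm behind it; z points along the fingers, y is the direction in which the jaws open and shut (so a half turn about z gives the same grasp; the last joint's range is limited). The gripper opens to 85 mm and grips with 20 to 120 N. Pads are 22 mm wide; open, the fingers measure 114 mm over their backs; the gripper's body (76 mm by 85 mm) begins 54 mm behind the grasp point. The pads swing forward as they close: fully open they stand 13 mm farther back than shut.
Start: joints at [-1.306, 0.353, 1.633, -0, 1.155, -0.002], TCP at [164.777, -602.89, 231.281] pointing down, gripper open.
Joint ranges: [-2.63, 2.63], [-0.92, 2.1], [0.06, 2.66], [-1.3, 4.44], [0, 2.69], [-3.02, 3.02]. Speed limits (rad/s): [2.22, 2.22, 2.79, 3.14, 3.14, 3.14].

## Interface

Orientations are given as [roll, pitch, yaw] about the fixed x, y, z axes, in that order (R = Rz(yaw) Ry(pitch) Rx(roll)).
In Python, from rig import * gives the robot as it stands.
- The arm moves only by the tool play_rows, never from a script. Its argument "moves" is a list of rows, each a list of 3 entries, a list of its own where there are three numbers: the shift along the tool's x, y, z in m, then the turn, a rotation vector about the tool's x, y, z in rad, then the opening in per cent of the stroke, from 0 (shut) to 100 (fully open). In form: [[[x, y, z], [rx, ry, rz], fingers], ...]. A call has 1 to 20 rows; each row shifts and turns the commanded pose from where the row before left it, along the tool's axes as they then stand; what a row does not reach is not made up. A row lasts 1/10 s, in which the tool goes at most 50 mm and 8.59 degrees, less where a joint would pass 70% of its speed; a pose out of reach is approached as far as the arm can. A call is refused whole if a number of a shift passes 0.05 or a number of a turn 0.15, either way. A call with a gripper value outside its range is refused whole. The fingers move at their own pace and stop on an object; "squeeze" is the grip in N (left out, the last holds). Time passes only in rows, so rows that do not move let the fingers close. It gives the time, the measured TCP pose, the force and the opening at its end, in the units of the state.
- sense(): the state, without advancing time (a new reading comes with each control period).
- grab_frame(name): name is "scene" or "top" or "wrist"; returns a dict with "pixels" (384x512x3 uint8, red, green, blue), "intrinsics" (3x3 intrinsics, pixels), "R" (3x3) and "t" (3): a world point X has camera coordinates R X + t. Camera axes: x right, y down, z forward; pixel columns grow to the right and rows downward; lengths in mm; the calibration is good to about 2 mm. A picture is of the moment at which its call begins. There is no depth.
- sign_off(): hands the job in, once; it reports no verdict.
The state is a dict: "clock": time; "qpos": joint angles; "qvel": joint speeds; "joint_efforts": joint torques, N m; "eef_pos": TCP position; "tcp_rot": TCP orientation; "contact_force": force on the tool from outside, world axes, zero at the start; "wrist_torque": the same for the moment, N m; "opening": opening from 0.0 (shut) to 1.0 (fully open).
Only numpy, scipy, OpenCV 4.12 (cv2) and the standard library are available. Lean on these libraries where they do the work, as an engineer would, in place of code of your own. Each camera call takes 0.05 s, during which the arm holds its last target. There are 200 camera calls.

## Working session

There is one attempt and no reset: what is moved stays moved. The work goes in short steps, Python scripts to look and compute and a tool call to move; the robot and the scene stay as the last step left them, time stands still between calls to the robot, and variables do not carry over. Pictures are saved under pics/ and viewed, about 8 in all and at most 12, crops included, and the job is handed in when it is done.

Besides the shell and the picture viewer there is one more tool, called as name([rows], argument=value, ...), one row to a line, values as JSON. play_rows: Moves the arm, as the interface text tells. Its arguments: {"type":"object","properties":{"moves":{"type":"array"},"squeeze":{"type":"number"}},"required":["moves"]}

```bash
mkdir -p pics
python3 - <<'E'
from rig import *
import cv2,numpy as np,pickle
s=sense();print(s['clock'],s['eef_pos'],s['tcp_rot'])
d={}
for n in("scene","top"):
    f=grab_frame(n);d[n]=f;cv2.imwrite(f"pics/{n}0.png",cv2.resize(f["pixels"][:,:,::-1],(768,576),interpolation=cv2.INTER_CUBIC))
    print(n,f["intrinsics"],-np.array(f["R"]).T@f["t"])
pickle.dump(d,open("f0.pkl","wb"))
E
```

```text
0.0 [ 164.64094301 -602.4309069   230.56640528] [-3.14020043e+00  1.19387498e-05  2.66789444e-01]
scene [[433.92074283   0.         254.12096166]
 [  0.         433.92074283 189.06978955]
 [  0.           0.           1.        ]] [ 946.91108145 -349.69439155 1120.24089032]
top [[470.24661277   0.         253.83641794]
 [  0.         470.24661277 190.22179258]
 [  0.           0.           1.        ]] [ 400.66207487   86.44376076 1367.90136779]
```

View pics/scene0.png

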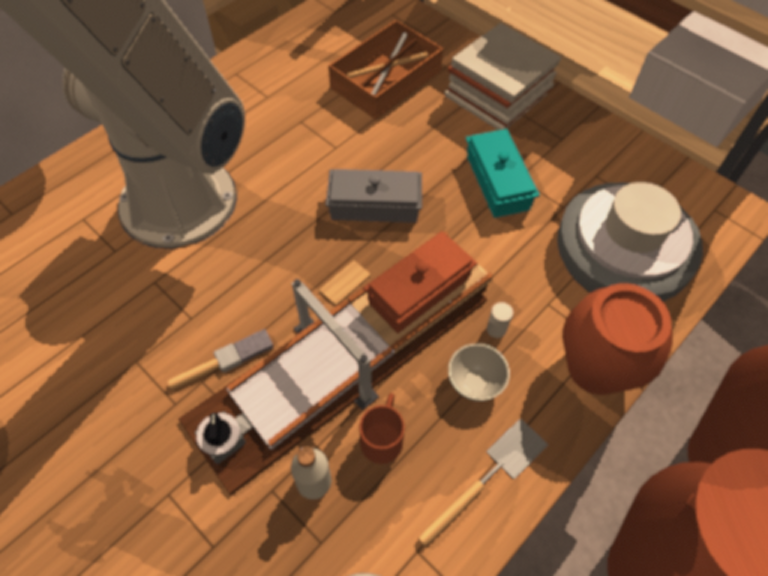

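View pics/top0.png

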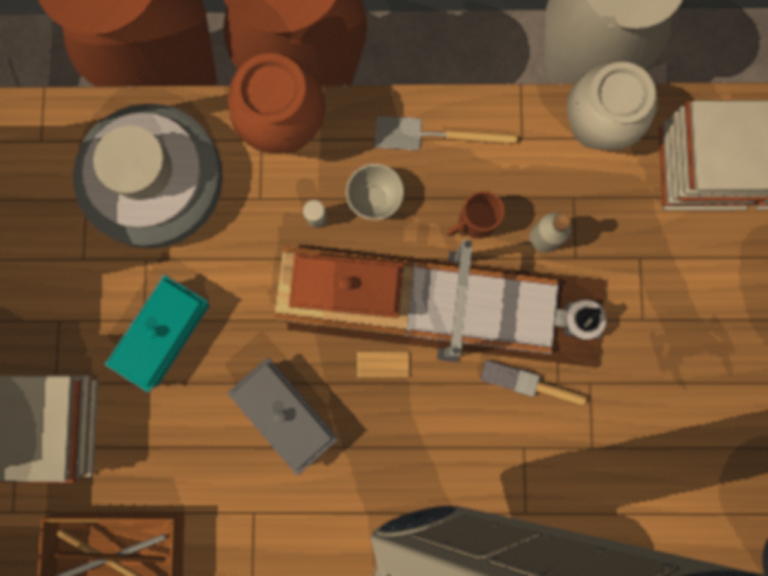

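Two views. Candidates for the terrine, as scene-view pixels: terracotta on the deck (420,275), grey (375,195), turquoise (503,160). The terracotta one at top-view (350,283) is the one described. The black levelling knob is at top-view (587,318). I'll check both in a close crop.

Run:
```python
import cv2,numpy as np,pickle
d=pickle.load(open("f0.pkl","rb"))
def crop(n,x0,y0,w,h,k):
    im=cv2.resize(d[n]["pixels"][y0:y0+h,x0:x0+w,::-1],(w*k,h*k),interpolation=cv2.INTER_CUBIC).copy()
    for x in range((x0+19)//20*20,x0+w,20):
        cv2.line(im,((x-x0)*k,0),((x-x0)*k,6),(0,255,0),1);cv2.putText(im,str(x),((x-x0)*k,16),0,.35,(0,255,0))
    for y in range((y0+19)//20*20,y0+h,20):
        cv2.line(im,(0,(y-y0)*k),(6,(y-y0)*k),(0,255,0),1);cv2.putText(im,str(y),(8,(y-y0)*k+4),0,.35,(0,255,0))
    return im
a=crop("top",175,155,240,90,3)
b=crop("scene",115,155,220,95,3); 
c=crop("top",365,190,50,40,6); e=crop("scene",120,265,50,45,6)
W=np.zeros((595,730,3),np.uint8)
W[:270,:720]=a; W[275:515+5-5][:240,:300]=c; W[275:545,310:610]=e
cv2.imwrite("pics/c1.png",W)
cv2.imwrite("pics/c2.png",crop("scene",115,150,220,170,3))
```

```text
(no output)
```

View pics/c1.png

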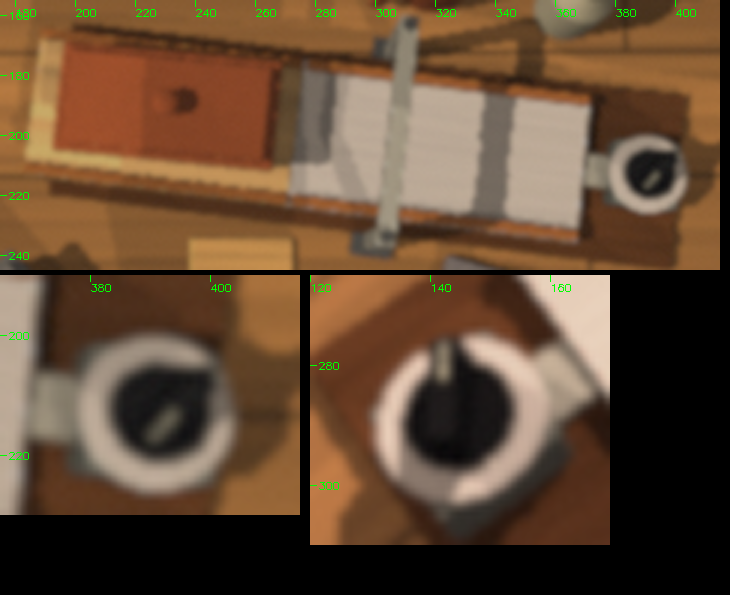

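View pics/c2.png

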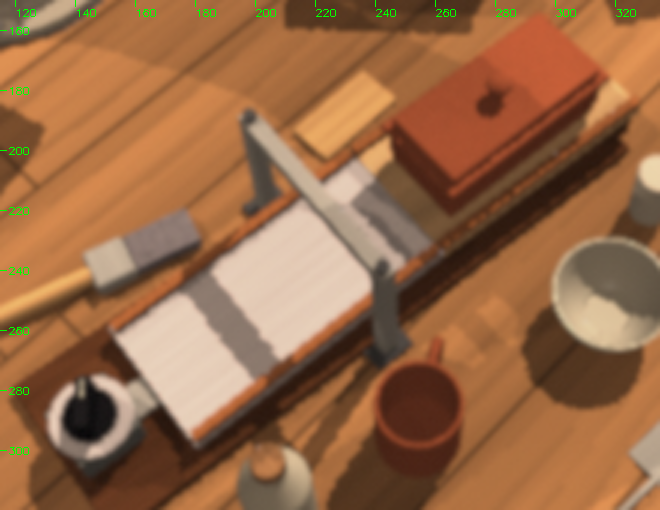

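The crop confirms the terracotta terrine, with its lid knob at top px (232,188). The black grip runs from about (388,218) to (400,206), and the bar runs from (308,160) to (301,237). Next I'll cast rays.

```bash
cat > h.py <<'E'
import numpy as np
def ray(f,p):
    K,R,t=[np.array(f[k],float) for k in("intrinsics","R","t")]
    d=R.T@np.linalg.solve(K,[p[0],p[1],1.]); return -R.T@t,d
def onz(f,p,z):
    c,d=ray(f,p); return c+d*(z-c[2])/d[2]
def tri(f,p,g,q):
    c1,d1=ray(f,p);c2,d2=ray(g,q)
    s=np.linalg.lstsq(np.c_[d1,-d2],c2-c1,rcond=None)[0]
    a,b=c1+s[0]*d1,c2+s[1]*d2; return (a+b)/2,np.linalg.norm(a-b)
def proj(f,X):
    K,R,t=[np.array(f[k],float) for k in("intrinsics","R","t")]
    u=K@(R@np.asarray(X,float)+t); return u[:2]/u[2]
E
python3 - <<'E'
from h import *
import pickle
np.set_printoptions(precision=1,suppress=True)
d=pickle.load(open("f0.pkl","rb"));T,S=d["top"],d["scene"]
A=onz(T,(308,160.5),166);B=onz(T,(301,236),166);print("bar top",A,B,np.linalg.norm(A-B),(A+B)/2)
A2=onz(S,(195,188.5),166);B2=onz(S,(239,240),166);print("bar scene",A2,B2,np.linalg.norm(A2-B2))
print("infeed left end",onz(T,(187,168),58),onz(T,(181,208),58))
print("far corners tri",tri(T,(372,187),S,(179,298)),tri(T,(367,234),S,(153,258)))
print("dish knob",onz(T,(232,188),142),onz(S,(276,181),142))
for p in((388,218),(400,206)):print("grip",onz(T,p,89))
print("grip scene",onz(S,(142,276),89),onz(S,(143.5,294),89))
E
```

```text
bar top [625.5 -35.8 166. ] [430.7 -15.3 166. ] 195.82328745939927 [528.1 -25.6 166. ]
bar scene [432.1 -24.9 166. ] [616.8 -49.6 166. ] 186.35360948383695
infeed left end [625.3 295.3  58. ] [511.8 310.2  58. ]
far corners tri (array([ 573.9, -229.5,   32.4]), np.float64(2.596110291560338)) (array([ 441.6, -208.3,   36.9]), np.float64(7.43840007252944))
dish knob [557.2 162.3 142. ] [557.8 149.8 142. ]
grip [ 481.  -257.7   89. ]
grip [ 513.6 -291.3   89. ]
grip scene [ 485.8 -261.8   89. ] [ 524.5 -287.9   89. ]
```

play_rows([
  [[0.034,-0.019,0],[0,0,0],100],
  [[0.034,-0.019,0],[0,0,0],100],
  [[0.034,-0.019,0],[0,0,0],100],
  [[0.034,-0.019,0],[0,0,0],100],
  [[0.034,-0.019,0],[0,0,0],100],
  [[0.034,-0.019,0],[0,0,0],100],
  [[0.034,-0.019,0],[0,0,0],100],
  [[0.034,-0.019,0],[0,0,0],100],
  [[0.034,-0.019,0],[0,0,0],100],
  [[0.034,-0.019,0],[0,0,0],100],
  [[0.034,-0.019,0],[0,0,0],100],
  [[0.035,-0.02,0],[0,0,0],100],
])

```text
clock: 1.3
eef_pos: [499.7, -272.8, 231.1]
tcp_rot: [-3.141, 0.0, 0.267]
contact_force: [-0.3, -0.7, -0.3]
opening: 1.002
```

play_rows([
  [[0,0,0],[0,0,-0.145],100],
  [[0,0,0],[0,0,-0.145],100],
  [[0,0,0],[0,0,-0.145],100],
  [[0,0,0],[0,0,-0.145],100],
  [[0,0,0],[0,0,-0.145],100],
  [[0,0,0],[0,0,-0.145],100],
  [[0,0,0],[0,0,-0.145],100],
  [[0,0,0],[0,0,-0.145],100],
  [[0,0,0],[0,0,-0.145],100],
  [[0,0,0],[0,0,-0.145],100],
  [[0,0,0],[0,0,-0.145],100],
  [[0,0,0],[0,0,-0.145],100],
  [[0,0,0],[0,0,-0.145],100],
  [[0,0,0],[0,0,-0.145],100],
  [[0,0,0],[0,0,-0.145],100],
  [[0,0,0],[0,0,0],100],
])

```text
clock: 2.9
eef_pos: [498.7, -274.1, 231.0]
tcp_rot: [-3.141, -0.001, 2.444]
contact_force: [-1.2, -0.4, -0.5]
opening: 1.002
```

Run:
```python
from rig import *
import cv2,numpy as np,pickle
s=sense();print(s['clock'],s['eef_pos'],s['tcp_rot'],s['qpos'],s['contact_force'])
f=grab_frame("wrist");pickle.dump(f,open("w1.pkl","wb"))
cv2.imwrite("pics/w1.png",cv2.resize(f["pixels"][:,:,::-1],(768,576)))
```

```text
2.9 [ 498.71456036 -274.0564956   230.97081537] [-3.14146841e+00 -6.49077990e-04  2.44398755e+00] [-5.05116329e-01  2.67221848e-01  1.75497330e+00  2.47211271e-06
  1.12005836e+00 -1.37830867e+00] [-1.22368059 -0.40831852 -0.47286621]
```

View pics/w1.png

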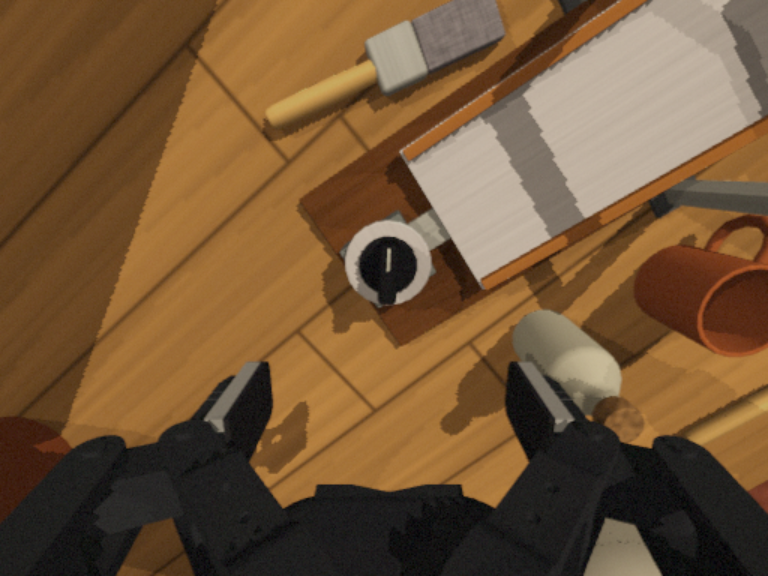

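The wrist view shows the black grip upright in the picture, from (389,248) to (387,303). It is centred between the pads and aligned with tool x. I'll compute the offset.

Run:
```python
from h import *
import pickle,cv2
f=pickle.load(open("w1.pkl","rb"));im=f["pixels"].astype(int)
g=im.max(2)[150:215,225:300]; 
m=(g<50).astype(np.uint8);n,l,st,c=cv2.connectedComponentsWithStats(m);print(st,c)
for p in((389/1.5,248/1.5),(387/1.5,303/1.5)):print(onz(f,p,89))
a=onz(f,(389/1.5,248/1.5),89);b=onz(f,(387/1.5,303/1.5),89);v=b-a
print((a+b)/2,np.linalg.norm(v),np.arctan2(-v[1],-v[0]),np.arctan2(v[1],v[0]))
# platform end edge at guess z, for gauge yaw
a=onz(f,(402/1.5,155/1.5),36);b=onz(f,(482/1.5,289/1.5),36);v=b-a;print("end edge",a,b,np.arctan2(v[1],v[0]))
a=onz(f,(301/1.5,202/1.5),10);b=onz(f,(398/1.5,346/1.5),10);v=b-a;print("base end",a,b,np.arctan2(v[1],v[0]))
```

```text
[[   0    0   75   65 3662]
 [  15    8   37   45 1134]
 [  67   10    8   18   79]] [[37.45275806 33.50354997]
 [33.11375661 28.14638448]
 [71.79746835 17.62025316]]
[ 484.06474088 -259.34624749   89.        ]
[ 515.22347332 -287.39465121   89.        ]
[ 499.6441071  -273.37044935   89.        ] 41.9234964966533 2.4086792485868393 -0.732913405002954
end edge [ 440.76041635 -209.4749346    36.        ] [ 572.66450854 -226.43345572   36.        ] -0.12786561948184716
base end [ 413.49060877 -302.51823684   10.        ] [ 577.04885974 -325.46069379   10.        ] -0.13936158731245904
```

play_rows([
  [[0,0,0.04],[0,0,0],100],
  [[0,0,0.04],[0,0,0],100],
  [[0,0,0.04],[0,0,0],100],
  [[0,0,0.03],[0,0,0],100],
  [[0,0,0.017],[0,0,0],100],
  [[0,0,0],[0,0,0],100],
  [[0,0,0],[0,0,0],0],
  [[0,0,0],[0,0,0],0],
  [[0,0,0],[0,0,0],0],
  [[0,0,0],[0,0,0],0],
  [[0,0,0],[0,0,0],0],
  [[0,0,0],[0,0,0],0],
  [[0,0,0],[0,0,0],0],
  [[0,0,0],[0,0,0],0],
  [[0,0,0],[0,0,0],0],
  [[0,0,0],[0,0,0],0],
], squeeze=60)

```text
clock: 4.55
eef_pos: [498.9, -275.0, 65.2]
tcp_rot: [-3.141, 0.001, 2.442]
contact_force: [-2.8, -3.0, 6.5]
opening: 0.152
```

play_rows([
  [[0,0,0],[0,0,0.07],0],
  [[0,0,0],[0,0,0.07],0],
  [[0,0,0],[0,0,0.07],0],
  [[0,0,0],[0,0,0.07],0],
  [[0,0,0],[0,0,0.07],0],
  [[0,0,0],[0,0,0.07],0],
  [[0,0,0],[0,0,0.07],0],
  [[0,0,0],[0,0,0.07],0],
  [[0,0,0],[0,0,0.07],0],
  [[0,0,0],[0,0,0.07],0],
  [[0,0,0],[0,0,0.07],0],
  [[0,0,0],[0,0,0.07],0],
  [[0,0,0],[0,0,0.07],0],
  [[0,0,0],[0,0,0.07],0],
  [[0,0,0],[0,0,0.07],0],
  [[0,0,0],[0,0,0.07],0],
  [[0,0,0],[0,0,0.07],0],
  [[0,0,0],[0,0,0.07],0],
  [[0,0,0],[0,0,0.07],0],
  [[0,0,0],[0,0,0.07],0],
])

```text
clock: 6.55
eef_pos: [498.1, -275.2, 65.2]
tcp_rot: [-3.141, 0.002, 1.04]
contact_force: [-7.8, -3.7, 10.0]
opening: 0.152
```

play_rows([
  [[0,0,0],[0,0,0.03],0],
  [[0,0,0],[0,0,0],0],
  [[0,0,0],[0,0,0],0],
])

```text
clock: 6.85
eef_pos: [498.1, -275.2, 65.2]
tcp_rot: [-3.141, 0.002, 1.012]
contact_force: [-7.8, -4.6, 9.7]
opening: 0.152
```

Run:
```python
from rig import *
import cv2,numpy as np,pickle
d={}
for n in("scene","top"):d[n]=grab_frame(n)
pickle.dump(d,open("f1.pkl","wb"))
a=cv2.resize(d["top"]["pixels"][160:250,270:400,::-1],None,fx=4,fy=4,interpolation=cv2.INTER_CUBIC)
b=cv2.resize(d["scene"]["pixels"][235:310,120:250,::-1],None,fx=4,fy=4,interpolation=cv2.INTER_CUBIC)
# tick marks each 10 px
for im,x0,y0 in((a,270,160),(b,120,235)):
    for x in range(0,130,10):cv2.putText(im,str(x0+x),(x*4,8),0,.3,(0,255,0));cv2.line(im,(x*4,0),(x*4,3),(0,255,0))
    for y in range(-y0%10,90,10):cv2.putText(im,str(y0+y),(4,y*4+3),0,.3,(0,255,0));cv2.line(im,(0,y*4),(3,y*4),(0,255,0))
cv2.imwrite("pics/lv.png",np.vstack([a,b[:235]]))
```

```text
(no output)
```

View pics/lv.png

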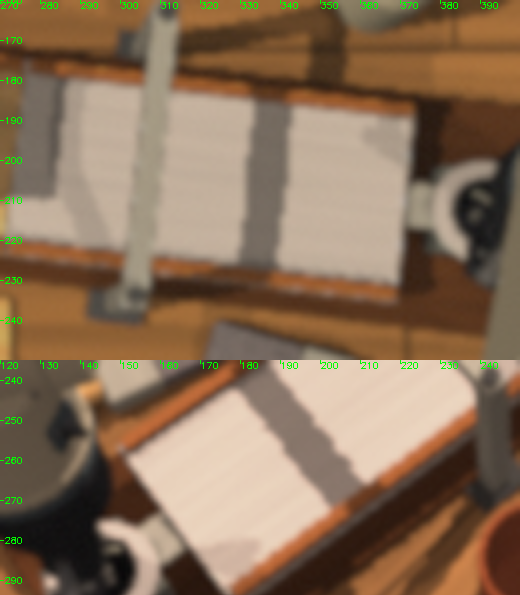

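Run:
```python
from h import *
import pickle
np.set_printoptions(precision=1,suppress=True)
d=pickle.load(open("f1.pkl","rb"));T,S=d["top"],d["scene"]
print(tri(T,(373,189),S,(177,293)),tri(T,(370,231),S,(151.2,259.2)))
for g in(-.115,-.125,-.135):
  o=np.array([498.8,-274.3,0])+245*np.array([-np.sin(g),np.cos(g),0])
  print(g,o)
  for x in(59,-59):
    for z in(45,50,55):
      X=o+[0,0,z]+np.array([np.cos(g),np.sin(g),0])*x-190*np.array([-np.sin(g),np.cos(g),0])
      print(x,z,proj(T,X),proj(S,X))
```

```text
(array([ 566.3, -227.2,   50.7]), np.float64(4.127450878172687)) (array([ 448.6, -214.7,   51.8]), np.float64(4.69208776891455))
-0.115 [526.9 -30.9   0. ]
59 45 [371.7 189.7] [176.1 292.9]
59 50 [372.1 189.5] [175.8 292.3]
59 55 [372.5 189.3] [175.5 291.6]
-59 45 [368.1 231.4] [150.8 259.3]
-59 50 [368.5 231.3] [150.4 258.6]
-59 55 [368.9 231.2] [150.1 257.8]
-0.125 [529.3 -31.2   0. ]
59 45 [371.9 189.6] [176.  293.2]
59 50 [372.3 189.3] [175.7 292.6]
59 55 [372.7 189.1] [175.4 292. ]
-59 45 [367.9 231.1] [151.1 259.3]
-59 50 [368.3 231.1] [150.7 258.6]
-59 55 [368.7 231. ] [150.4 257.9]
-0.135 [531.8 -31.5   0. ]
59 45 [372.1 189.4] [175.9 293.5]
59 50 [372.5 189.2] [175.6 292.9]
59 55 [373. 189.] [175.3 292.3]
-59 45 [367.7 230.9] [151.4 259.4]
-59 50 [368.1 230.9] [151.  258.6]
-59 55 [368.5 230.8] [150.7 257.9]
```

The platform end triangulates to z ≈ 51 mm, and the knob is at about 2.0. Both say level. Release, rise and go behind the terrine.

play_rows([
  [[0,0,0],[0,0,0],100],
  [[0,0,0],[0,0,0],100],
  [[0,0,0],[0,0,0],100],
  [[0,0,0],[0,0,0],100],
  [[0,0,0],[0,0,0],100],
  [[0,0,0],[0,0,0],100],
  [[0,0,0],[0,0,0],100],
  [[0,0,-0.03],[0,0,0],100],
  [[0,0,-0.035],[0,0,0],100],
  [[0,0,-0.035],[0,0,-0.109],40],
  [[0,0,-0.035],[0,0,-0.109],40],
  [[0,0,-0.035],[0,0,-0.109],40],
  [[0,0,0],[0,0,-0.109],40],
  [[0,0,0],[0,0,0],40],
])

```text
clock: 8.35
eef_pos: [499.3, -274.4, 235.5]
tcp_rot: [3.14, 0.001, 1.449]
contact_force: [-0.7, -0.3, -0.8]
opening: 0.398
```

play_rows([
  [[0.038,0,0],[0,0,0],40],
  [[0.038,0,0],[0,0,0],40],
  [[0.038,0,0],[0,0,0],40],
  [[0.038,0,0],[0,0,0],40],
  [[0.038,0,0],[0,0,0],40],
  [[0.038,0,0],[0,0,0],40],
  [[0.038,0,0],[0,0,0],40],
  [[0.038,0,0],[0,0,0],40],
  [[0.038,0,0],[0,0,0],40],
  [[0.038,0,0],[0,0,0],40],
  [[0.038,0,0],[0,0,0],40],
  [[0.038,0,0],[0,0,0],40],
  [[0.038,0,0],[0,0,0],40],
  [[0.038,0,0],[0,0,0],40],
  [[0.038,0,0],[0,0,0],40],
  [[0.01,0,0],[0,0,0],40],
  [[0,0,0],[0,0,0],40],
])

```text
clock: 10.05
eef_pos: [569.4, 302.4, 232.8]
tcp_rot: [-3.14, 0.001, 1.448]
contact_force: [0.2, -0.2, 0.3]
opening: 0.401
```

Run:
```python
from rig import *
import cv2,numpy as np,pickle
s=sense();print(s['clock'],s['eef_pos'],s['tcp_rot'],s['contact_force'],s['opening'])
d={n:grab_frame(n) for n in("scene","top","wrist")};pickle.dump(d,open("f2.pkl","wb"))
a=cv2.resize(d["top"]["pixels"][:,:,::-1],None,fx=1,fy=1)[130:260,120:420]
b=d["scene"]["pixels"][130:320,110:360,::-1]
W=np.zeros((600,800,3),np.uint8)
W[:260,:600]=cv2.resize(a,None,fx=2,fy=2)
W[262:262+285,:375]=cv2.resize(b,None,fx=1.5,fy=1.5)
W[262:562,390:790]=cv2.resize(d["wrist"]["pixels"][:,:,::-1],(400,300))
cv2.imwrite("pics/p2.png",W)
```

```text
10.05 [569.38801451 302.42018623 232.84926626] [-3.13987784e+00  1.22340582e-03  1.44764319e+00] [ 0.24550179 -0.24751449  0.30299093] 0.4005400253399735
```

View pics/p2.png

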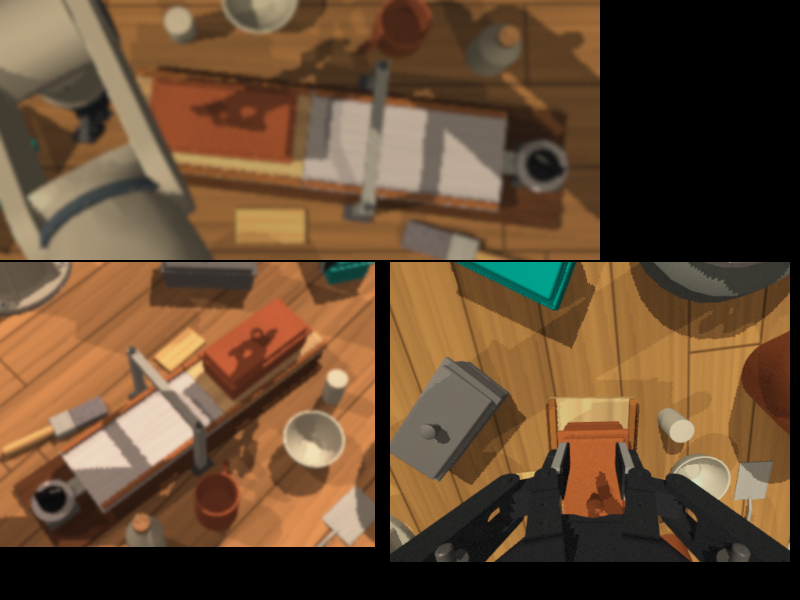

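Run:
```python
from h import *
import pickle
np.set_printoptions(precision=1,suppress=True)
d=pickle.load(open("f2.pkl","rb"));W=d["wrist"];g=-.125;o=np.array([529.3,-31.2,0])
def G(X):
    X=X-o;return np.array([np.cos(g)*X[0]+np.sin(g)*X[1],-np.sin(g)*X[0]+np.cos(g)*X[1],X[2]])
print("cam",G(ray(W,(0,0))[0]),"tcp",G(np.array([569.4,302.4,232.8])))
P=lambda x,y:((x-390)*1.28,(y-262)*1.28)
for n,p,z in(("rimL",(557,437),108),("rimR",(634,437),108),("botL",(565,421),50),("botR",(620,421),50),("deckL",(553,398),58),("deckR",(635,398),58)):
    print(n,G(onz(W,P(*p),z)))
```

```text
cam [ -1.3 410.5 376.5] tcp [ -1.8 336.  232.8]
rimL [-50.4 293.6 108. ]
rimR [ 57.1 293.7 108. ]
botL [-46.4 297.2  50. ]
botR [ 44.8 297.2  50. ]
deckL [-62.6 338.   58. ]
deckR [ 65.6 338.1  58. ]
```

The wrist view shows the terrine's rear rim at about (558–634, 437). That gives gauge y ≈ 293 and x ≈ +2, with clear deck behind it. I'll descend behind it and start the push.

play_rows([
  [[0,0,0.035],[0,0,0],40],
  [[0,0,0.035],[0,0,0],40],
  [[0,0,0.035],[0,0,0],40],
  [[0,0,0.03],[0,0,0],40],
  [[0,0,0.013],[0,0,0],40],
  [[0,0,0],[0,0,0],40],
  [[-0.008,0,0],[0,0,0],40],
  [[-0.008,0,0],[0,0,0],40],
  [[-0.006,0,0],[0,0,0],40],
  [[-0.006,0,0],[0,0,0],40],
  [[-0.006,0,0],[0,0,0],40],
  [[-0.006,0,0],[0,0,0],40],
  [[-0.006,0,0],[0,0,0],40],
  [[-0.006,0,0],[0,0,0],40],
])

```text
clock: 11.6
eef_pos: [565.1, 250.8, 87.9]
tcp_rot: [3.138, -0.003, 1.447]
contact_force: [1.0, 7.0, 2.6]
opening: 0.398
```

Contact, about 7 N. Continuing.

play_rows([
  [[-0.008,0,0],[0,0,0],40],
  [[-0.008,0,0],[0,0,0],40],
  [[-0.008,0,0],[0,0,0],40],
  [[-0.008,0,0],[0,0,0],40],
  [[-0.008,0,0],[0,0,0],40],
  [[-0.008,0,0],[0,0,0],40],
  [[-0.008,0,0],[0,0,0],40],
  [[-0.008,0,0],[0,0,0],40],
  [[-0.008,0,0],[0,0,0],40],
  [[-0.008,0,0],[0,0,0],40],
  [[-0.008,0,0],[0,0,0],40],
  [[-0.008,0,0],[0,0,0],40],
])

```text
clock: 12.8
eef_pos: [553.7, 155.7, 88.2]
tcp_rot: [3.138, -0.004, 1.447]
contact_force: [1.2, 9.8, 6.9]
opening: 0.403
```

Run:
```python
from rig import *
import cv2,numpy as np,pickle
from h import *
s=sense();print(s['clock'],s['eef_pos'],s['tcp_rot'],s['contact_force'],s['opening'])
d={n:grab_frame(n) for n in("scene","top","wrist")};pickle.dump(d,open("f3.pkl","wb"))
W=np.zeros((600,800,3),np.uint8)
W[:260,:600]=cv2.resize(d["top"]["pixels"][130:260,120:420,::-1],None,fx=2,fy=2)
W[262:262+285,:375]=cv2.resize(d["scene"]["pixels"][130:320,110:360,::-1],None,fx=1.5,fy=1.5)
W[262:562,390:790]=cv2.resize(d["wrist"]["pixels"][:,:,::-1],(400,300))
cv2.imwrite("pics/p3.png",W)
```

```text
12.8 [553.70094749 155.67653676  88.15668991] [ 3.13755232 -0.00352415  1.44712528] [1.20394152 9.81514545 6.87300452] 0.40261010530082963
```

View pics/p3.png

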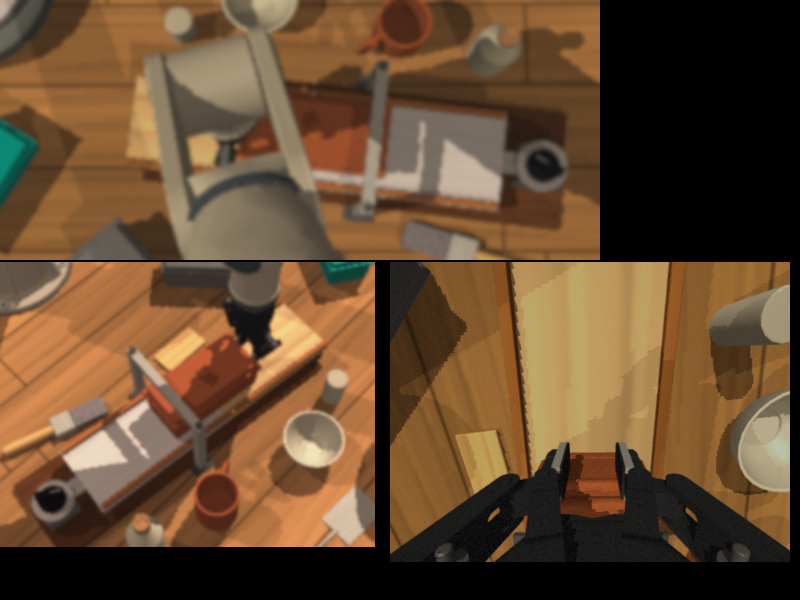

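Top panel: the terrine's front edge is at the bar (x≈385) and the lane is straight. In the wrist view the rear wall sits against both fingers. By estimate the lid knob is at gauge y ≈ 77, so I push on 112 mm.

play_rows([
  [[-0.008,0,0],[0,0,0],40],
  [[-0.008,0,0],[0,0,0],40],
  [[-0.008,0,0],[0,0,0],40],
  [[-0.008,0,0],[0,0,0],40],
  [[-0.008,0,0],[0,0,0],40],
  [[-0.008,0,0],[0,0,0],40],
  [[-0.008,0,0],[0,0,0],40],
  [[-0.008,0,0],[0,0,0],40],
  [[-0.008,0,0],[0,0,0],40],
  [[-0.008,0,0],[0,0,0],40],
  [[-0.008,0,0],[0,0,0],40],
  [[-0.008,0,0],[0,0,0],40],
  [[-0.008,0,0],[0,0,0],40],
  [[-0.008,0,0],[0,0,0],40],
  [[0,0,0],[0,0,0],40],
])

```text
clock: 14.45
eef_pos: [538.2, 43.0, 86.6]
tcp_rot: [3.141, 0.0, 1.447]
contact_force: [0.9, 0.9, -0.2]
opening: 0.4
```

Run:
```python
from rig import *
import cv2,numpy as np,pickle
s=sense();print(s['clock'],s['eef_pos'],s['contact_force'])
d={n:grab_frame(n) for n in("scene","top")};pickle.dump(d,open("f4.pkl","wb"))
W=np.zeros((600,780,3),np.uint8)
W[:300,:780]=cv2.resize(d["top"]["pixels"][150:250,150:410,::-1],None,fx=3,fy=3)
W[302:600,:540]=cv2.resize(d["scene"]["pixels"][190:290,130:310,::-1],None,fx=3,fy=3)[:298]
cv2.imwrite("pics/p4.png",W)
```

```text
14.45 [538.17604987  42.95303871  86.6049546 ] [ 0.91155269  0.89350543 -0.20824128]
```

View pics/p4.png

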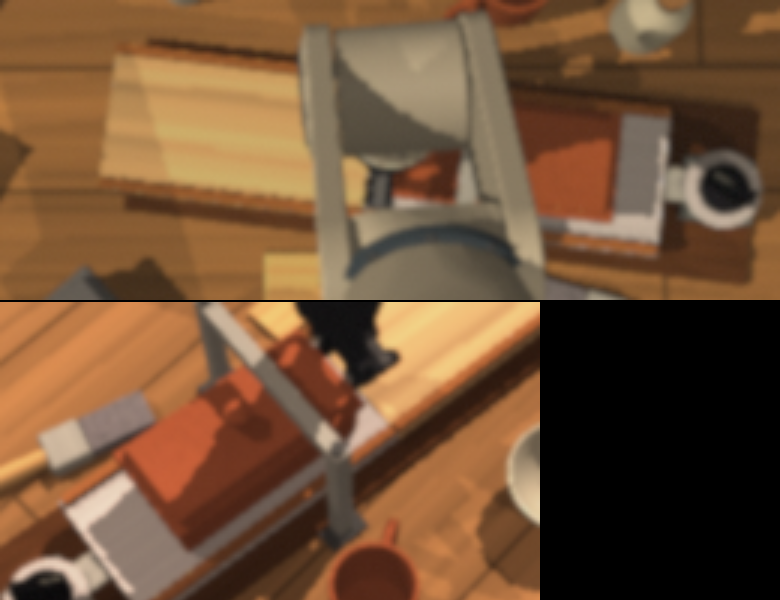

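The terrine is past the bar with its lid knob visible on the far side (scene panel (240,405)), and contact force is down to about 1 N. I'll back off, rise clear and check.

play_rows([
  [[0.02,0,0],[0,0,0],40],
  [[0.03,0,0],[0,0,0],40],
  [[0.035,0,0],[0,0,0],40],
  [[0.035,0,0],[0,0,0],40],
  [[0.035,0,0],[0,0,0],40],
  [[0,0,-0.04],[0,0,0],40],
  [[0,0,-0.04],[0,0,0],40],
  [[0,0,-0.04],[0,0,0],40],
  [[0,0,-0.04],[0,0,0],40],
  [[0,0,-0.04],[0,0,0],40],
  [[0.04,-0.02,0],[0,0,0],40],
  [[0.04,-0.02,0],[0,0,0],40],
  [[0.04,-0.02,0],[0,0,0],40],
  [[0,0,0],[0,0,0],40],
  [[0,0,0],[0,0,0],40],
])

```text
clock: 16.05
eef_pos: [511.6, 324.2, 285.8]
tcp_rot: [-3.141, 0.001, 1.45]
contact_force: [0.6, -0.2, -0.4]
opening: 0.401
```

Run:
```python
from rig import *
import cv2,numpy as np,pickle
s=sense();print(s['clock'],s['eef_pos'],s['contact_force'])
d={n:grab_frame(n) for n in("scene","top")};pickle.dump(d,open("f5.pkl","wb"))
def crop(n,x0,y0,w,h,k):
    im=cv2.resize(d[n]["pixels"][y0:y0+h,x0:x0+w,::-1],(w*k,h*k),interpolation=cv2.INTER_CUBIC).copy()
    for x in range(-(-x0//20)*20,x0+w,20):
        cv2.line(im,((x-x0)*k,0),((x-x0)*k,6),(0,255,0),1);cv2.putText(im,str(x),((x-x0)*k,16),0,.35,(0,255,0))
    for y in range(-(-y0//20)*20,y0+h,20):
        cv2.line(im,(0,(y-y0)*k),(6,(y-y0)*k),(0,255,0),1);cv2.putText(im,str(y),(8,(y-y0)*k+4),0,.35,(0,255,0))
    return im
W=np.zeros((600,600,3),np.uint8)
W[:240]=crop("top",260,160,150,60+0,4)[:240] if 0 else crop("top",260,155,150,60,4)
W[:270]=crop("top",260,155,150,90,4)[:270] if 0 else crop("top",260,155,200,90,3)[:270,:600]
W[275:575,:]=crop("scene",120,190,200,100,3)
cv2.imwrite("pics/p5.png",W)
```

```text
16.05 [511.55362341 324.17117037 285.75923112] [ 0.60442998 -0.18953156 -0.38340185]
```

View pics/p5.png

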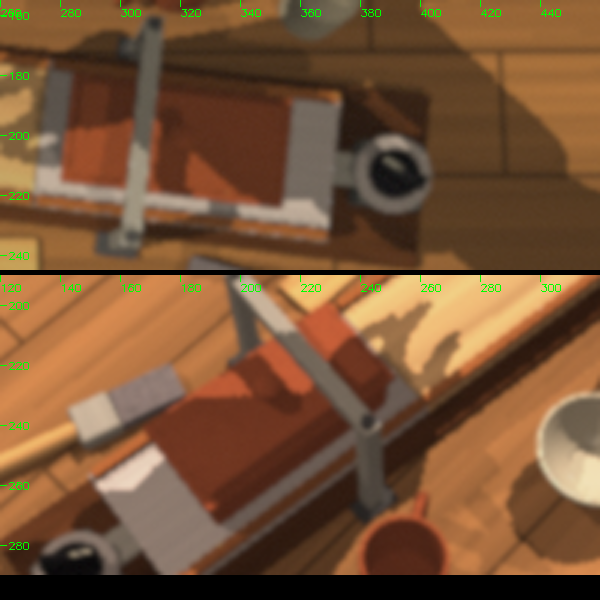

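Run:
```python
from h import *
import pickle
np.set_printoptions(precision=1,suppress=True)
d=pickle.load(open("f5.pkl","rb"));T,S=d["top"],d["scene"];g=-.125;o=np.array([529.3,-31.2,0])
def G(X):
    X=X-o;return np.array([np.cos(g)*X[0]+np.sin(g)*X[1],-np.sin(g)*X[0]+np.cos(g)*X[1],X[2]])
for n,p in(("frontA",(357,188)),("frontB",(353,223)),("rearA",(284,179)),("rearB",(280,215))):print(n,G(onz(T,p,110)))
print("knob scene",G(onz(S,(210,224.5),142)))
for a,b in(((373,189),(176.5,292)),((369.5,231),(151,258.5))):
    X,e=tri(T,a,S,b);print("end",G(X),e)
```

```text
frontA [  48.5 -135.8  110. ]
frontB [ -46.4 -134.4  110. ]
rearA [ 48.8  61.7 110. ]
rearB [-49.1  60.9 110. ]
knob scene [  0.3 -31.3 142. ]
end [  60.2 -189.3   55.3] 3.093091893397027
end [ -57.8 -191.    53.8] 3.1942195623087097
```

The lid knob measures at gauge y ≈ -31 to -37 and x ≈ 0, the rear edge is at +61 (on the platform), and the arm is clear. Handing in.

```bash
python3 -c "
from rig import *
print(sign_off())"
```

```text
the job is handed in; nothing more can be done
None
```

I turned the black knob to level the platform, then slid the terrine under the bar from behind with the part-open fingers. I backed off, lifted clear and handed in at about 16 s.

**Levelling:** I gripped the knob at about 0.57 rad and turned it clockwise to about 2.0 rad. The platform's far end then triangulated to z ≈ 51 mm. I did not probe it by touch.

**Last checks:**
- **Terrine position:** the lid knob is about 31 mm (scene view) to 37 mm (top view) past the bar, where 19 to 94 mm is allowed. It sits central in the lane, within about 2 mm.
- **On the platform:** the rear edge is at gauge y ≈ +61 mm, so all of it stands on the platform, past the hinge at +85 mm.
- **Arm:** clear of everything, with contact force under 1 N.
- **Bystanders:** the ones in view looked unmoved, but I did not measure them.

**Disagreement:** the last triangulation of the platform's end gave z ≈ 54 to 55 mm, against 51 mm earlier, with residuals of 3 to 5 mm. The limit is ±5.5 mm around 50, so by that reading the platform is level but close to the limit. I hadn't touched the knob between the two readings, so I took the difference as picking error in the images.

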